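# Charge a glaze mill jar through a gate chute

## Robot

A 7-joint arm with a two-finger parallel gripper is mounted at the origin on the work surface. World frame = base frame: x ahead of the robot, y to its left, z up, the work surface at z = 0. Lengths are in m, angles in rad, forces in N, time in s.
With the tool pointing down it reaches from about 0.4 to 0.85 m from the base axis. Payload 10.4 kg.
Tool frame: the origin (TCP) lies midway between the tips of the shut fingers; the grasp point (between the pads) lies 19 mm behind it (manip.tcp_to_grasp is the distance from the TCP to the grasp point, in m); z points along the fingers, y is the line along which they close (so a half turn about z gives the same grasp; the last joint's range is limited). The gripper opens to 85 mm and grips with 20 to 120 N. Pads are 22 mm wide; open, the fingers measure 114 mm over their backs; the gripper's body (76 mm by 85 mm) begins 54 mm behind the grasp point. The pads swing forward as they close: fully open they stand 13 mm farther back than shut.
Start: joints at [1.314, 0.332, -0.065, 1.46, 0.022, 1.35, -0.088], TCP at [0.145, -0.608, 0.231] pointing down, gripper open.
Joint ranges: [-2.6, 2.6], [-0.5, 2.12], [-1.47, 1.34], [0.16, 2.42], [-1.27, 4.41], [0.06, 2.06], [-2.6, 2.6]. Speed limits (rad/s): [2.22, 2.22, 2.79, 2.79, 3.14, 3.14, 3.14].

## Interface

Orientations are given as a unit quaternion [x, y, z, w].
In Python, from workcell import manip gives the robot as it stands.
- The arm moves only by the shell command python3 -m jog 'ROWS' [FORCE]. ROWS is a JSON object of lists of equal length, an entry for each row: "offset": the shift along the world's x, y, z in m, a list of three; "yaw": the turn about the world's z in degrees; "jaw": the closure, from 0 (fully open) to 1 (shut). A call has 1 to 20 rows; each row shifts and turns the commanded pose from where the row before left it; what a row does not reach is not made up. A row lasts 1/12 s, in which the tool goes at most 41.7 mm and 7.16 degrees, less where a joint would pass 70% of its speed; a pose out of reach is approached as far as the arm can. A call is refused whole if a number of a shift passes 0.0417 or a number of a turn 7.16, either way. A call with a gripper value outside its range is refused whole. The fingers move at their own pace and stop on an object; FORCE is the grip in N (left out, the last holds). Time passes only in rows, so rows that do not move let the fingers close. It gives the time, the measured TCP pose, the force, the opening and the grip force at its end, in the units of the state.
- manip.get_obs(): the state, without advancing time (a new reading comes with each control period).
- manip.camera(name): name is "side" or "top"; returns a dict with "frame" (420x560x3 uint8, red, green, blue), "camera_matrix" (3x3 intrinsics, pixels), "distortion" ([k1, k2, p1, p2, k3] as OpenCV has them; the pictures are not rectified), "eye" and "attitude" of the camera in the world. Camera axes: x right, y up, looking along -z (the intrinsics and any distortion apply to the point x, -y, -z); pixel columns grow to the right and rows downward; lengths in m; the calibration is good to about 2 mm. A picture is of the moment at which its call begins. There is no depth.
- manip.hand_in(): hands the job in; it is judged then, once.
Trained networks look in a picture, given as the dict that the camera call returned (one of the last four; its "shot" number tells which), for a name from the list of things; names that differ only in an ending like _2 or _b are one class to them, and where a whole thing is asked for, a point or a joint stands for the part that bears it (a point fixed in the world has none). Each returns a list of dicts, best first, with "score" (0 to 1); they miss things now and then, are a little off and sometimes report something else, mostly with a low value. They report only what shows in the picture. A call takes as long as a camera call. They do not tell look-alikes from the thing itself.
- manip.masks_of(picture, name): "region" (420x560 bool, what is visible of it).
- manip.tip_of(picture, name): "at" ([x, y, z] in m, in world coordinates, good to about 4 mm: a listed point, or the origin of a listed thing).
The state is a dict: "clock": time; "joint_pos": joint angles; "joint_velocities": joint speeds; "tau": joint torques, N m; "position": TCP position; "ee_rot": TCP orientation; "ft_force": force on the tool from outside, world axes, zero at the start; "torque": the same for the moment, N m; "grip_width": opening from 0.0 (shut) to 1.0 (fully open); "grasp_force": force on a finger pad.
Only numpy, scipy, OpenCV 4.12 (cv2) and the standard library are available. Lean on these libraries where they do the work, as an engineer would, in place of code of your own. Each camera call takes 0.05 s, during which the arm holds its last target. There are 200 camera calls.

## Task

Take the scoop by its upright wooden grip, scoop at least three of the five white grinding balls out of the grey tray and tip them into the raised upper part of the V chute, where the closed gate pin stops them; then stand the scoop upright back on the bare table. Next pull the gate pin's black knob fully up against its spring and keep holding it up, so that the balls roll through into the white mill jar: the program finishes while still holding the knob up. Move the balls only with the scoop, never with the fingers; every ball must end up in the jar or still in the tray, and leave the other things on the table where they are.

Things in the scene. Friction and masses are not known exactly. Their poses are not given: they have to be found in the camera images.
- tray: grey open tray, fixed, 218 mm long (its x), 86 mm wide; origin on the table, floor 4 mm thick. Walls 34 mm tall, far wall 55 mm. Inner faces: sides y = +-39 mm, near x = -115 mm, far x = +95 mm, with a 45 degree fillet 8 mm high at the far wall's foot. Balls start at x = +10 to +66 mm, the near part is empty. Push the scoop to +x up to the far wall, then raise it, front tipped up.
- ball1: white glazed grinding ball, 20 mm across, 16 g, slippery and free-rolling; origin at its centre (its axes roll with it)
- ball2: white glazed grinding ball, 20 mm across, 16 g, slippery and free-rolling; origin at its centre (its axes roll with it)
- ball3: white glazed grinding ball, 20 mm across, 16 g, slippery and free-rolling; origin at its centre (its axes roll with it)
- ball4: white glazed grinding ball, 20 mm across, 16 g, slippery and free-rolling; origin at its centre (its axes roll with it)
- ball5: white glazed grinding ball, 20 mm across, 16 g, slippery and free-rolling; origin at its centre (its axes roll with it)
- scoop: steel scoop standing on the table, about 120 g. Origin: centre of the pan's underside, x forward to the lip, z up. Pan 85 mm long, 70 mm wide, sheet 2 mm, open in front; the side walls, 24 mm high, stand 56 mm apart at the back and 66 mm at x = +12 mm, where they end; back wall 50 mm, upright grip behind it.
- scoop_grip (a point): point in the scoop's upright wooden grip, at (-52.5, 0, 78) mm in the scoop's frame. The grip is 20 mm along the scoop's x, 16 mm along its y, and reaches from 36 to 100 mm above the underside. Take it firmly from above with the fingers closing along the scoop's y
- scoop_lip (a point): middle of the scoop's front lip, at (42.5, 0, 0) mm in the scoop's frame (underside). Carry balls with its front tipped up some 15 degrees; tip it 35 to 40 degrees down to empty it.
- chute: fixed V chute of sheet metal on a plywood stand; origin on the table under the gate pin, x downhill. The 110 degree V, 102 mm wide and 36 mm deep, runs from x = -150 to +60 mm and falls 12 degrees; its bottom line is 105 mm above the table at x = 0. Over it at x = 0 stands a bridge on two side posts, 30 mm along x, 104 mm along y, top at 207 mm.
- chute_in (a point): point on the bottom line of the chute's upper part, 85 mm uphill of the gate pin and 123 mm above the table. Tip balls in about here; they roll down and line up behind the pin. The chute's upper end, 65 mm further uphill, is closed by a 60 mm wide end plate whose top is 163 mm above the table
- gate_lift (a joint): lift of the gate pin in m: 0 = seated in its hole, gate closed; 0.048 = fully up at its stop. It springs back: 3 N lifts it off its seat, about 8.5 N holds it at the top. Balls pass under the pin freely from about 0.037.
- gate_pin: steel gate pin, 10 mm across, with a side prong left and right under the bridge and the black knob on its top; stands upright in the chute, origin at its lower tip, 102 mm above the table when seated. Pull straight up
- knob_grip (a point): centre of the black cylindrical knob (24 mm across, 26 mm tall, upright), 236 mm above the table when seated. Its underside then rests on a bush 16 mm across and 16 mm high on the bridge
- jar: white open mill jar, fixed under the chute's lower end, 104 mm across, 80 mm tall; origin at the centre of its underside, at (112, 0, 0) mm in the chute's frame
- tumbler: clear glass tumbler, 68 mm wide, 110 mm tall; bystander, leave it alone
- bowl: grey clay bowl, 150 mm wide, 60 mm tall; bystander, leave it alone
- spatula: modelling spatula lying flat, about 220 mm long; bystander, leave it alone
- mushroom1: small pale clay mushroom, 70 mm tall; bystander, leave it alone
- mushroom2: pale clay mushroom, 90 mm tall; bystander, leave it alone
- marker: white marker pen with black cap, 130 mm long, lying; bystander, leave it alone
- glaze_pot: small white lidded pot, 60 mm wide, 75 mm tall; bystander, leave it alone
Things that resemble listed ones, but are neither listed nor needed, are in the scene too. Leave any orange or purple look-alike of the scoop alone.

How it is judged:
On the way, in this order (a step that is already met when the one before it is completed fails the run):
1. at least three balls lie in the upper part of the chute, with the gate pin seated ((((x of ball1 in the frame of chute between -0.152 and -0.01 m and height (world z) of ball1 below 0.2 m and contact force between ball1 and chute above 0.02 N) and (x of ball2 in the frame of chute between -0.152 and -0.01 m and height (world z) of ball2 below 0.2 m and contact force between ball2 and chute above 0.02 N) and (x of ball3 in the frame of chute between -0.152 and -0.01 m and height (world z) of ball3 below 0.2 m and contact force between ball3 and chute above 0.02 N)) or ((x of ball1 in the frame of chute between -0.152 and -0.01 m and height (world z) of ball1 below 0.2 m and contact force between ball1 and chute above 0.02 N) and (x of ball2 in the frame of chute between -0.152 and -0.01 m and height (world z) of ball2 below 0.2 m and contact force between ball2 and chute above 0.02 N) and (x of ball4 in the frame of chute between -0.152 and -0.01 m and height (world z) of ball4 below 0.2 m and contact force between ball4 and chute above 0.02 N)) or ((x of ball1 in the frame of chute between -0.152 and -0.01 m and height (world z) of ball1 below 0.2 m and contact force between ball1 and chute above 0.02 N) and (x of ball2 in the frame of chute between -0.152 and -0.01 m and height (world z) of ball2 below 0.2 m and contact force between ball2 and chute above 0.02 N) and (x of ball5 in the frame of chute between -0.152 and -0.01 m and height (world z) of ball5 below 0.2 m and contact force between ball5 and chute above 0.02 N)) or ((x of ball1 in the frame of chute between -0.152 and -0.01 m and height (world z) of ball1 below 0.2 m and contact force between ball1 and chute above 0.02 N) and (x of ball3 in the frame of chute between -0.152 and -0.01 m and height (world z) of ball3 below 0.2 m and contact force between ball3 and chute above 0.02 N) and (x of ball4 in the frame of chute between -0.152 and -0.01 m and height (world z) of ball4 below 0.2 m and contact force between ball4 and chute above 0.02 N)) or ((x of ball1 in the frame of chute between -0.152 and -0.01 m and height (world z) of ball1 below 0.2 m and contact force between ball1 and chute above 0.02 N) and (x of ball3 in the frame of chute between -0.152 and -0.01 m and height (world z) of ball3 below 0.2 m and contact force between ball3 and chute above 0.02 N) and (x of ball5 in the frame of chute between -0.152 and -0.01 m and height (world z) of ball5 below 0.2 m and contact force between ball5 and chute above 0.02 N)) or ((x of ball1 in the frame of chute between -0.152 and -0.01 m and height (world z) of ball1 below 0.2 m and contact force between ball1 and chute above 0.02 N) and (x of ball4 in the frame of chute between -0.152 and -0.01 m and height (world z) of ball4 below 0.2 m and contact force between ball4 and chute above 0.02 N) and (x of ball5 in the frame of chute between -0.152 and -0.01 m and height (world z) of ball5 below 0.2 m and contact force between ball5 and chute above 0.02 N)) or ((x of ball2 in the frame of chute between -0.152 and -0.01 m and height (world z) of ball2 below 0.2 m and contact force between ball2 and chute above 0.02 N) and (x of ball3 in the frame of chute between -0.152 and -0.01 m and height (world z) of ball3 below 0.2 m and contact force between ball3 and chute above 0.02 N) and (x of ball4 in the frame of chute between -0.152 and -0.01 m and height (world z) of ball4 below 0.2 m and contact force between ball4 and chute above 0.02 N)) or ((x of ball2 in the frame of chute between -0.152 and -0.01 m and height (world z) of ball2 below 0.2 m and contact force between ball2 and chute above 0.02 N) and (x of ball3 in the frame of chute between -0.152 and -0.01 m and height (world z) of ball3 below 0.2 m and contact force between ball3 and chute above 0.02 N) and (x of ball5 in the frame of chute between -0.152 and -0.01 m and height (world z) of ball5 below 0.2 m and contact force between ball5 and chute above 0.02 N)) or ((x of ball2 in the frame of chute between -0.152 and -0.01 m and height (world z) of ball2 below 0.2 m and contact force between ball2 and chute above 0.02 N) and (x of ball4 in the frame of chute between -0.152 and -0.01 m and height (world z) of ball4 below 0.2 m and contact force between ball4 and chute above 0.02 N) and (x of ball5 in the frame of chute between -0.152 and -0.01 m and height (world z) of ball5 below 0.2 m and contact force between ball5 and chute above 0.02 N)) or ((x of ball3 in the frame of chute between -0.152 and -0.01 m and height (world z) of ball3 below 0.2 m and contact force between ball3 and chute above 0.02 N) and (x of ball4 in the frame of chute between -0.152 and -0.01 m and height (world z) of ball4 below 0.2 m and contact force between ball4 and chute above 0.02 N) and (x of ball5 in the frame of chute between -0.152 and -0.01 m and height (world z) of ball5 below 0.2 m and contact force between ball5 and chute above 0.02 N))) and value of joint gate_lift below 0.005 m), for 0.3 s.
2. the scoop stands upright on the table, let go, and the pin is still seated (height (world z) of scoop below 0.006 m and angle between scoop's own z axis and vertical below 0.1 rad and contact force between the fingers and scoop below 0.05 N and linear speed of scoop below 0.03 m/s and value of joint gate_lift below 0.005 m), for 0.2 s.
3. the gate pin is pulled fully up by the knob (value of joint gate_lift above 0.041 m and contact force between the fingers and gate_pin above 1 N), for 0.2 s.
At the end, for the whole second after the job is handed in: The fingers hold the knob with the pin lifted more than 41 mm of its 48 mm; at least three balls are in the jar and every other ball is in the jar or in the tray; the scoop stands upright (within 0.1 rad) on the table, let go (all of step 3 and contact force between scoop and gate_pin below 0.1 N and height (world z) of scoop below 0.006 m and angle between scoop's own z axis and vertical below 0.1 rad and contact force between the fingers and scoop below 0.05 N and linear speed of scoop below 0.03 m/s and (((horizontal distance between ball1 and jar below 0.05 m and height (world z) of ball1 below 0.078 m) and (horizontal distance between ball2 and jar below 0.05 m and height (world z) of ball2 below 0.078 m) and (horizontal distance between ball3 and jar below 0.05 m and height (world z) of ball3 below 0.078 m)) or ((horizontal distance between ball1 and jar below 0.05 m and height (world z) of ball1 below 0.078 m) and (horizontal distance between ball2 and jar below 0.05 m and height (world z) of ball2 below 0.078 m) and (horizontal distance between ball4 and jar below 0.05 m and height (world z) of ball4 below 0.078 m)) or ((horizontal distance between ball1 and jar below 0.05 m and height (world z) of ball1 below 0.078 m) and (horizontal distance between ball2 and jar below 0.05 m and height (world z) of ball2 below 0.078 m) and (horizontal distance between ball5 and jar below 0.05 m and height (world z) of ball5 below 0.078 m)) or ((horizontal distance between ball1 and jar below 0.05 m and height (world z) of ball1 below 0.078 m) and (horizontal distance between ball3 and jar below 0.05 m and height (world z) of ball3 below 0.078 m) and (horizontal distance between ball4 and jar below 0.05 m and height (world z) of ball4 below 0.078 m)) or ((horizontal distance between ball1 and jar below 0.05 m and height (world z) of ball1 below 0.078 m) and (horizontal distance between ball3 and jar below 0.05 m and height (world z) of ball3 below 0.078 m) and (horizontal distance between ball5 and jar below 0.05 m and height (world z) of ball5 below 0.078 m)) or ((horizontal distance between ball1 and jar below 0.05 m and height (world z) of ball1 below 0.078 m) and (horizontal distance between ball4 and jar below 0.05 m and height (world z) of ball4 below 0.078 m) and (horizontal distance between ball5 and jar below 0.05 m and height (world z) of ball5 below 0.078 m)) or ((horizontal distance between ball2 and jar below 0.05 m and height (world z) of ball2 below 0.078 m) and (horizontal distance between ball3 and jar below 0.05 m and height (world z) of ball3 below 0.078 m) and (horizontal distance between ball4 and jar below 0.05 m and height (world z) of ball4 below 0.078 m)) or ((horizontal distance between ball2 and jar below 0.05 m and height (world z) of ball2 below 0.078 m) and (horizontal distance between ball3 and jar below 0.05 m and height (world z) of ball3 below 0.078 m) and (horizontal distance between ball5 and jar below 0.05 m and height (world z) of ball5 below 0.078 m)) or ((horizontal distance between ball2 and jar below 0.05 m and height (world z) of ball2 below 0.078 m) and (horizontal distance between ball4 and jar below 0.05 m and height (world z) of ball4 below 0.078 m) and (horizontal distance between ball5 and jar below 0.05 m and height (world z) of ball5 below 0.078 m)) or ((horizontal distance between ball3 and jar below 0.05 m and height (world z) of ball3 below 0.078 m) and (horizontal distance between ball4 and jar below 0.05 m and height (world z) of ball4 below 0.078 m) and (horizontal distance between ball5 and jar below 0.05 m and height (world z) of ball5 below 0.078 m))) and ((horizontal distance between ball1 and jar below 0.05 m and height (world z) of ball1 below 0.078 m) or (x of ball1 in the frame of tray between -0.12 and 0.097 m and y of ball1 in the frame of tray between -0.044 and 0.044 m and height (world z) of ball1 below 0.05 m)) and ((horizontal distance between ball2 and jar below 0.05 m and height (world z) of ball2 below 0.078 m) or (x of ball2 in the frame of tray between -0.12 and 0.097 m and y of ball2 in the frame of tray between -0.044 and 0.044 m and height (world z) of ball2 below 0.05 m)) and ((horizontal distance between ball3 and jar below 0.05 m and height (world z) of ball3 below 0.078 m) or (x of ball3 in the frame of tray between -0.12 and 0.097 m and y of ball3 in the frame of tray between -0.044 and 0.044 m and height (world z) of ball3 below 0.05 m)) and ((horizontal distance between ball4 and jar below 0.05 m and height (world z) of ball4 below 0.078 m) or (x of ball4 in the frame of tray between -0.12 and 0.097 m and y of ball4 in the frame of tray between -0.044 and 0.044 m and height (world z) of ball4 below 0.05 m)) and ((horizontal distance between ball5 and jar below 0.05 m and height (world z) of ball5 below 0.078 m) or (x of ball5 in the frame of tray between -0.12 and 0.097 m and y of ball5 in the frame of tray between -0.044 and 0.044 m and height (world z) of ball5 below 0.05 m))); the arm keeps its last pose, push and grip.
It fails at once if a ball is touched with the fingers (contact force between the fingers and ball1 above 0.3 N or contact force between the fingers and ball2 above 0.3 N or contact force between the fingers and ball3 above 0.3 N or contact force between the fingers and ball4 above 0.3 N or contact force between the fingers and ball5 above 0.3 N).
It fails at once if a bystander is moved by more than 40 mm (distance of any of tumbler, bowl, spatula, mushroom1, mushroom2, marker, glaze_pot from where it was at the start of the episode above 0.04 m).
It fails at once if the scoop is overturned (angle between scoop's own z axis and vertical above 1.3 rad).
It also fails if it takes over 72 s, if anything falls off the work surface, if the arm or the gripper's body presses on something with over 40 N, if the wrist force passes 120 N, or if a joint passes its speed limit or range.

## Working session

There is one attempt and no reset: what is moved stays moved. The work goes in short steps, Python scripts to look and compute and a shell command to move; the robot and the scene stay as the last step left them, time stands still between calls to the robot, and variables do not carry over. Pictures are saved under pics/ and viewed, at most 10 in all, crops included, and the job is handed in when it is done.

```bash
mkdir -p pics; cat > h.py <<'E'
import numpy as np, cv2
from workcell import manip
from scipy.spatial.transform import Rotation as R
def Rm(c):
    a=np.array(c["attitude"],float); return a if a.shape==(3,3) else R.from_quat(a).as_matrix()
def proj(c,P):
    p=(np.atleast_2d(P)-np.array(c["eye"]))@Rm(c); p=p*[1,-1,-1]
    return cv2.projectPoints(p.reshape(-1,1,3),np.zeros(3),np.zeros(3),np.array(c["camera_matrix"]),np.array(c["distortion"]))[0].reshape(-1,2)
def atz(c,uv,z):
    n=cv2.undistortPoints(np.array(uv,float).reshape(-1,1,2),np.array(c["camera_matrix"]),np.array(c["distortion"])).reshape(-1,2)
    d=np.c_[n[:,0],-n[:,1],-np.ones(len(n))]@Rm(c).T; e=np.array(c["eye"])
    return e+d*((z-e[2])/d[:,2])[:,None]
def save(c,n,crop=None,s=1):
    f=c["frame"][:,:,::-1]
    if crop: f=f[crop[1]:crop[3],crop[0]:crop[2]]
    cv2.imwrite("pics/"+n,cv2.resize(f,None,fx=s,fy=s,interpolation=cv2.INTER_CUBIC))
E
python3 - <<'E'
from h import *
np.set_printoptions(precision=4,suppress=True)
c={}
for n in("top","side"):
    c[n]=manip.camera(n);save(c[n],n+"0.png");print(n,c[n]["eye"],c[n]["attitude"],c[n]["camera_matrix"][0])
    for k in["scoop","scoop_grip","scoop_lip","tray","chute","chute_in","knob_grip","jar","ball1","gate_pin","tumbler","bowl","spatula","mushroom1","marker","glaze_pot"]:
        print(k,[(np.round(d["at"],3).tolist(),round(d["score"],2),proj(c[n],d["at"])[0].round().tolist()) for d in manip.tip_of(c[n],k)])
print(manip.get_obs()); print(manip.tcp_to_grasp)
E
```

```text
top [0.3012 0.0108 1.3754] [-0.078   0.0798  0.728  -0.6765] [427.9465   0.     276.495 ]
scoop [([0.408, 0.008, 0.001], 0.89, [277.0, 274.0]), ([0.838, 0.01, 0.002], 0.78, [268.0, 147.0]), ([0.574, 0.013, 0.002], 0.77, [272.0, 223.0]), ([0.72, 0.094, 0.005], 0.55, [245.0, 182.0])]
scoop_grip [([0.827, -0.04, 0.076], 0.76, [283.0, 141.0]), ([0.578, 0.246, 0.017], 0.66, [200.0, 226.0]), ([0.408, -0.047, 0.077], 0.65, [296.0, 270.0]), ([0.52, 0.009, 0.077], 0.61, [274.0, 235.0])]
scoop_lip [([0.404, 0.049, -0.0], 0.96, [265.0, 276.0]), ([0.616, 0.023, 0.002], 0.94, [268.0, 211.0]), ([0.846, 0.048, -0.002], 0.71, [256.0, 146.0])]
tray [([0.528, 0.271, -0.001], 0.68, [194.0, 243.0])]
chute [([0.567, -0.25, 0.0], 0.58, [352.0, 219.0]), ([0.613, 0.023, -0.002], 0.37, [268.0, 212.0]), ([0.574, 0.013, 0.0], 0.17, [272.0, 223.0])]
chute_in [([0.482, -0.222, 0.123], 0.56, [353.0, 240.0])]
knob_grip [([0.569, -0.246, 0.232], 0.4, [365.0, 202.0])]
jar [([0.676, -0.269, 0.004], 0.96, [355.0, 187.0]), ([0.57, 0.299, 0.013], 0.33, [184.0, 230.0])]
ball1 [([0.578, 0.276, 0.015], 0.58, [191.0, 227.0]
[... 2544 characters left out ...]
, ([0.582, -0.457, -0.001], 0.36, [265.0, 157.0])]
marker [([0.334, 0.427, -0.001], 0.7, [351.0, 367.0])]
glaze_pot [([0.721, 0.092, -0.004], 0.93, [218.0, 264.0])]
{'clock': 1.7, 'joint_pos': array([ 1.3144,  0.3322, -0.0647,  1.4601,  0.0216,  1.3499, -0.0885]), 'joint_velocities': array([ 0.001 ,  0.    , -0.0002,  0.0009, -0.0022, -0.0005, -0.001 ]), 'tau': array([ -0.0005, -62.5229,   0.0491, -39.1818,   0.0164,   0.002 ,
        -0.    ]), 'position': array([ 0.1448, -0.608 ,  0.2313]), 'ee_rot': array([0.9932, 0.1166, 0.    , 0.    ]), 'ft_force': array([0.1368, 0.0683, 0.0751]), 'torque': array([-0.0044, -0.0365, -0.0501]), 'grasp_force': 0.0, 'grip_width': 0.9984682602090077}
0.0187
```

View pics/top0.png

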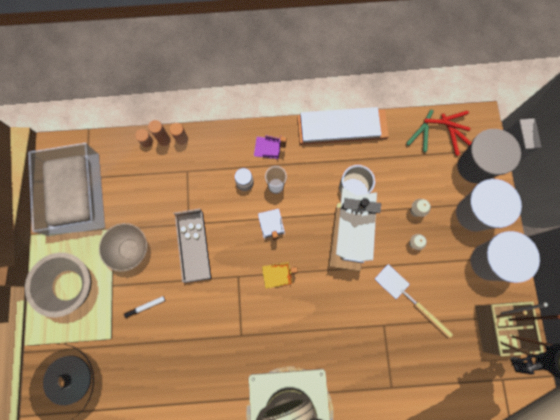

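```bash
python3 - <<'E'
import cv2,numpy as np
a=cv2.imread("pics/side0.png");b=cv2.imread("pics/top0.png")
s=cv2.resize(a[110:400,150:370],None,fx=2,fy=2,interpolation=2)
t=cv2.resize(b[120:310,170:390],None,fx=1.75,fy=1.75,interpolation=2)
h=600;im=np.zeros((580,800,3),np.uint8);im[:580,:440]=s;im[:332,440:800]=t[:332,:360];cv2.imwrite("pics/c0.png",im)
E
```

```text
(no output)
```

View pics/c0.png

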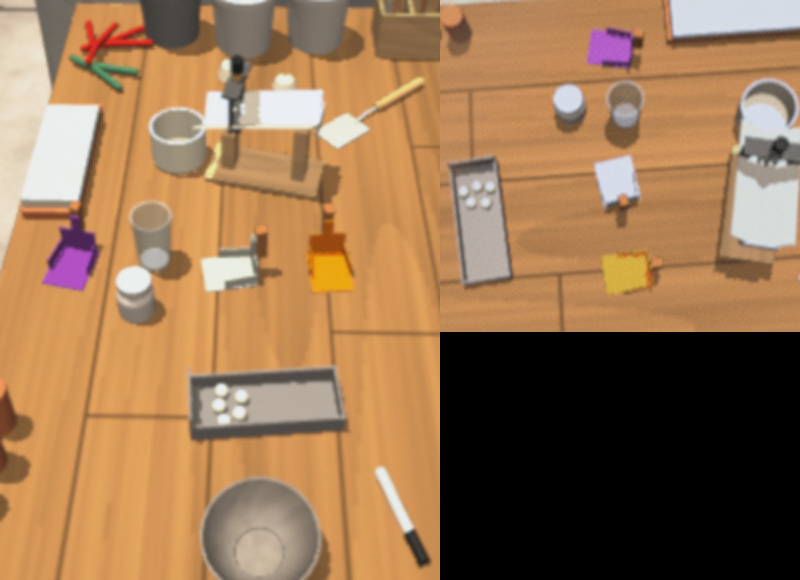

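```bash
python3 - <<'E'
from h import *
from scipy.optimize import minimize
np.set_printoptions(precision=4,suppress=True)
C={n:manip.camera(n) for n in("top","side")}
def boxmask(pts_list,c):
    m=np.zeros((420,560),np.uint8)
    for P in pts_list:
        cv2.fillConvexPoly(m,cv2.convexHull(proj(c,P).astype(np.float32)).round().astype(np.int32),1)
    return m>0
def fit(name,parts,x0):
    M={n:manip.masks_of(c,name) for n,c in C.items()}
    ms={}
    for n in C:
        best=max(M[n],key=lambda d:boxmask([world(p,x0) for p in parts],C[n])[d["region"]].sum()/(d["region"].sum()+1));ms[n]=best["region"];print(name,n,best["score"],ms[n].sum())
    def cost(x):
        s=0
        for n,c in C.items():
            b=boxmask([world(p,x) for p in parts],c);s-=(b&ms[n]).sum()/(b|ms[n]).sum()
        return s
    best=min((minimize(cost,[x0[0],x0[1],x0[2]+d],method="Nelder-Mead",options=dict(initial_simplex=np.array([[x0[0],x0[1],x0[2]+d]]*4)+np.vstack([[0,0,0],np.diag([.008,.008,.1])]))) for d in(-.08,0,.08)),key=lambda r:r.fun)
    print(name,best.x,np.degrees(best.x[2]),best.fun)
def world(P,x):
    c,s=np.cos(x[2]),np.sin(x[2]);return np.c_[P[:,0]*c-P[:,1]*s+x[0],P[:,0]*s+P[:,1]*c+x[1],P[:,2]]
box=lambda a,b,c,d,e,f:np.array([[x,y,z] for x in(a,b) for y in(c,d) for z in(e,f)])
fit("tray",[box(-.119,.099,-.043,.043,0,.034),box(.095,.099,-.043,.043,0,.055)],[.527,.27,.1])
fit("scoop",[box(-.0425,.0425,-.032,.032,0,.002),box(.012,.0425,-.035,.035,0,.002),box(-.0445,-.0425,-.028,.028,0,.05),box(-.0625,-.0425,-.008,.008,.036,.1)]+[box(-.0425,-.0405,y-.001,y+.001,0,.024)*1 for y in()]+[np.array([[-.0425,s*.028,0],[-.0425,s*.028,.024],[.012,s*.033,0],[.012,s*.033,.024]]) for s in(-1,1)],[.574,.013,.2])
for n,c in C.items():
    for k in("chute","chute_in","jar","knob_grip","scoop_grip","scoop_lip"):
        print(n,k,[np.round(d["at"],4) for d in manip.tip_of(c,k) if d["score"]>.35])
E
```

```text
tray top 0.94 2027
tray side 0.97 2209
tray [0.5267 0.2716 0.0899] 5.153504440177757 -1.7956920247640076
scoop top 0.62 536
scoop side 0.81 637
scoop [0.5769 0.0172 0.139 ] 7.962138368976245 -1.8294198405220017
top chute [array([ 0.5675, -0.248 ,  0.0013]), array([ 0.4834, -0.2214,  0.1235])]
top chute_in [array([ 0.4842, -0.2208,  0.1209])]
top jar [array([ 0.6764, -0.2664,  0.0034])]
top knob_grip [array([ 0.5665, -0.2448,  0.2324])]
top scoop_grip [array([0.5188, 0.0098, 0.079 ]), array([ 0.828 , -0.0455,  0.076 ]), array([ 0.4072, -0.0452,  0.0762])]
top scoop_lip [array([0.4036, 0.0508, 0.0021]), array([ 0.8464,  0.0504, -0.0037]), array([0.6157, 0.0211, 0.0021])]
side chute [array([ 0.5689, -0.2449, -0.0003])]
side chute_in [array([ 0.4884, -0.2253,  0.1193])]
side jar [array([ 0.6752, -0.2698,  0.0018])]
side knob_grip [array([ 0.567 , -0.2437,  0.2388])]
side scoop_grip [array([0.521 , 0.0045, 0.0819]), array([ 0.8231, -0.0418,  0.0773]), array([ 0.5657, -0.2444, -0.0041]), array([ 0.4101, -0.0471,  0.0802])]
side scoop_lip [array([ 0.8485,  0.0553, -0.0001]), array([ 0.3979,  0.0518, -0.0002]), array([ 0.6124,  0.0235, -0.0002])]
```

```bash
python3 -m jog '{"offset":[[0.021,0.0342,0.01],[0.021,0.0342,0.01],[0.021,0.0342,0.01],[0.021,0.0342,0.01],[0.021,0.0342,0.01],[0.021,0.0342,0.01],[0.021,0.0342,0],[0.021,0.0342,0],[0.021,0.0342,0],[0.021,0.0342,0],[0.021,0.0342,0],[0.021,0.0342,0],[0.021,0.0342,0],[0.021,0.0342,0],[0.021,0.0342,0],[0.021,0.0342,0],[0.021,0.0342,0],[0.020,0.0342,0],[0,0,0],[0,0,0]],"yaw":[-0.25,-0.25,-0.25,-0.25,-0.25,-0.25,-0.25,-0.25,-0.25,-0.25,-0.25,-0.25,-0.25,-0.25,-0.25,-0.25,-0.25,-0.25,0,0],"jaw":[0,0,0,0,0,0,0,0,0,0,0,0,0,0,0,0,0,0,0,0]}' 60
```

```text
clock: 4.27
position: [0.5222, 0.0101, 0.2911]
ee_rot: [0.997, 0.08, -0.0, -0.001]
ft_force: [0.3, -1.0, 0.2]
grip_width: 1.0
grasp_force: 0.0
```

```bash
python3 -m jog '{"offset":[[0,-0.002,-0.04],[0,0,-0.04],[0,0,-0.04],[0,0,-0.04],[0,0,-0.04],[0,0,-0.03],[0,0,-0.002],[0,0,0],[0,0,0],[0,0,0],[0,0,0],[0,0,0],[0,0,0],[0,0,0],[0,0,0]],"yaw":[0,0,0,0,0,0,0,0,0,0,0,0,0,0,0],"jaw":[0,0,0,0,0,0,0,0,1,1,1,1,1,1,1]}' 80
python3 - <<'E'
from h import *
c=manip.camera("top");d=manip.camera("side")
for x in(c,d): print([(np.round(t["at"],4),round(t["score"],2)) for k in("scoop_grip","scoop_lip") for t in manip.tip_of(x,k)])
f=np.hstack([cv2.resize(c["frame"][170:290,220:330],(440,480)),cv2.resize(d["frame"][190:290,220:310],(360,400))[:400].copy() if 0 else cv2.resize(d["frame"][180:300,225:315],(360,480))])
cv2.imwrite("pics/g1.png",f[:,:,::-1])
E
```

```text
clock: 5.52
position: [0.5221, 0.0056, 0.0599]
ee_rot: [0.997, 0.078, 0.0, 0.0]
ft_force: [-2.0, -0.4, 5.4]
grip_width: 0.175
grasp_force: 79.4
[(array([ 0.8249, -0.0437,  0.0763]), 0.7), (array([ 0.4074, -0.0447,  0.0768]), 0.67), (array([ 0.4055,  0.0516, -0.0021]), 0.92), (array([ 0.8481,  0.05  , -0.0013]), 0.85), (array([0.5257, 0.2705, 0.0019]), 0.66)]
[(array([ 0.8236, -0.0417,  0.0797]), 0.83), (array([ 0.4136, -0.046 ,  0.0782]), 0.6), (array([0.521 , 0.0038, 0.0789]), 0.59), (array([4.028e-01, 5.640e-02, 1.000e-04]), 0.92), (array([ 0.8476,  0.0526, -0.0014]), 0.91), (array([0.6161, 0.0223, 0.0022]), 0.64), (array([0.3334, 0.4305, 0.0006]), 0.5)]
```

View pics/g1.png

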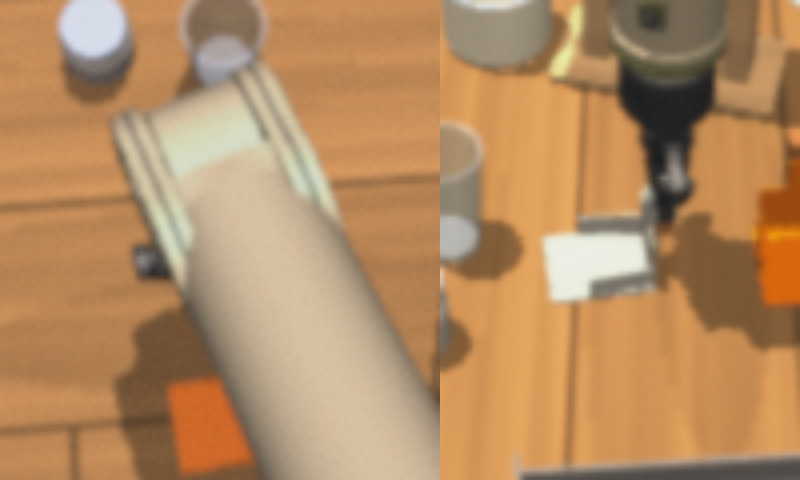

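```bash
python3 -m jog '{"offset":[[0,0,0.03],[0,0,0.035],[0,0,0.035],[-0.0137,0.032,0],[-0.0137,0.032,0],[-0.0137,0.032,0],[-0.0137,0.032,0],[-0.0137,0.032,0],[-0.0137,0.032,0],[-0.0137,0.032,0],[-0.0137,0.032,0],[0,0,0],[0,0,0],[0,0,0]],"yaw":[0,0,0,-0.48,-0.48,-0.48,-0.48,-0.48,-0.48,-0.48,-0.48,0,0,0],"jaw":[1,1,1,1,1,1,1,1,1,1,1,1,1,1]}' 80
cat > fs.py <<'E'
from h import *
from scipy.optimize import minimize
np.set_printoptions(precision=4,suppress=True)
box=lambda a,b,c,d,e,f:np.array([[x,y,z] for x in(a,b) for y in(c,d) for z in(e,f)])
PARTS=[box(-.0425,.012,-.028,.028,0,.002),box(.012,.0425,-.035,.035,0,.002),box(-.0445,-.0425,-.028,.028,0,.05)]+[np.array([[-.0425,s*.028,0],[-.0425,s*.028,.024],[.012,s*.033,0],[.012,s*.033,.024]]) for s in(-1,1)]
def pose(P,g,yaw,pitch,dz=0): # pitch>0 front up; g grasp point world, dz slip
    r=R.from_euler("zy",[yaw,-pitch]).as_matrix(); return (P-[-.0525,0,.078+dz])@r.T+g
def fitscoop(c,free_dz=False,verbose=True):
    o=manip.get_obs();g=np.array(o["position"])+[0,0,manip.tcp_to_grasp]
    q=o["ee_rot"];y0=2*np.arctan2(q[1],q[0])
    m=max(manip.masks_of(c,"scoop"),key=lambda d:-np.linalg.norm(np.argwhere(d["region"]).mean(0)[::-1]-proj(c,pose(np.array([[0,0,.01]]),g,y0,0))[0]))
    reg=m["region"]; 
    def cost(x):
        b=np.zeros((420,560),np.uint8)
        for P in PARTS: cv2.fillConvexPoly(b,(cv2.convexHull((proj(c,pose(P,g,x[0],x[1],x[2] if free_dz else 0))*16).astype(np.float32))).round().astype(np.int32),1,shift=4)
        b=b>0; gp=np.zeros_like(b)
        P=box(-.0625,-.0425,-.008,.008,.036,.1); u=np.zeros((420,560),np.uint8); cv2.fillConvexPoly(u,cv2.convexHull(proj(c,pose(P,g,x[0],x[1])).astype(np.float32)).round().astype(np.int32),1)
        v=~(u>0); return -((b&reg&v).sum()/((b|reg)&v).sum())
    n=3 if free_dz else 2
    best=min((minimize(cost,np.array([y0,p,0])[:n],method="Nelder-Mead",options=dict(initial_simplex=np.array([np.array([y0,p,0])[:n]]*(n+1))+np.vstack([np.zeros(n),np.diag([.06,.06,.006][:n])]))) for p in(-.3,-.1,0,.1,.3)),key=lambda r:r.fun)
    print("tool yaw",np.degrees(y0),"scoop yaw,pitch",np.degrees(best.x[:2]),best.x[2:]*1000,"iou",best.fun,"score",m["score"]); return g,best.x
E
python3 - <<'E'
from fs import *
c=manip.camera("side");g,x=fitscoop(c,True);print(g);save(c,"t1.png",(200,150,360,370),2.7)
print([(np.round(t["at"],4),round(t["score"],2)) for t in manip.tip_of(c,"scoop_lip")], pose(np.array([[.0425,0,0]]),g,x[0],x[1]))
E
```

```text
clock: 6.98
position: [0.4123, 0.2611, 0.1591]
ee_rot: [0.999, 0.044, -0.0, 0.0]
ft_force: [0.4, -0.5, -0.3]
grip_width: 0.178
grasp_force: 78.6
tool yaw 4.986496674432025 scoop yaw,pitch [ 5.2887 -1.0696] [4.8827] iou -0.9439140811455847 score 0.59
[0.4126 0.2605 0.1777]
[(array([0.4026, 0.0499, 0.0007]), 0.62), (array([ 0.8426,  0.052 , -0.0018]), 0.58)] [[0.5058 0.2692 0.098 ]]
```

View pics/t1.png

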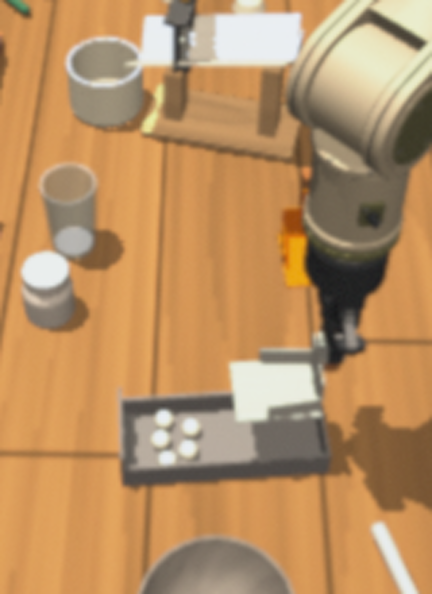

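```bash
python3 -m jog '{"offset":[[0,0.0005,-0.03],[0,0,-0.03],[0,0,-0.02],[0,0,-0.01],[0,0,-0.0035],[0,0,0],[0,0,0]],"yaw":[0,0,0,0,0,0,0],"jaw":[1,1,1,1,1,1,1]}' 80
python3 - <<'E'
from fs import *
c=manip.camera("side");g,x=fitscoop(c,True);print(g,manip.get_obs()["ft_force"])
E
```

```text
clock: 7.72
position: [0.413, 0.2624, 0.0669]
ee_rot: [0.999, 0.044, 0.001, -0.0]
ft_force: [-0.0, 0.6, -1.4]
grip_width: 0.173
grasp_force: 78.6
tool yaw 5.031808007141931 scoop yaw,pitch [-5.432  -2.1395] [-1.9216] iou -0.8317241379310345 score 0.71
[0.4131 0.2624 0.0858] [-1.258   0.0538 -1.7391]
```

```bash
python3 -m jog '{"offset":[[0,-0.001,-0.0015],[0,0,-0.0015],[0,0,0],[0,0,0]],"yaw":[0,0,0,0],"jaw":[1,1,1,1]}' 80
```

```text
clock: 8.15
position: [0.4128, 0.2613, 0.0638]
ee_rot: [0.999, 0.044, 0.001, 0.0]
ft_force: [-1.4, -1.3, 7.2]
grip_width: 0.176
grasp_force: 79.7
```

```bash
python3 -m jog '{"offset":[[0.008,0.0007,0],[0.008,0.0007,0],[0.008,0.0007,0],[0.008,0.0007,0],[0.008,0.0007,0],[0.008,0.0007,0],[0.008,0.0007,0],[0.008,0.0007,0],[0.008,0.0007,0],[0.008,0.0007,0],[0.008,0.0007,0],[0.006,0.0007,0],[0.005,0.0005,0],[0,0,0],[0,0,0]],"yaw":[0,0,0,0,0,0,0,0,0,0,0,0,0,0,0],"jaw":[1,1,1,1,1,1,1,1,1,1,1,1,1,1,1]}' 80
python3 - <<'E'
from h import *
c=manip.camera("side");save(c,"p1.png",(230,270,310,340),8)
o=manip.get_obs();a=.0899;d=np.array(o["position"])[:2]-[.5267,.2716];print(d@[np.cos(a),np.sin(a)],d@[-np.sin(a),np.cos(a)])
for t in manip.tip_of(c,"ball1"):
    d=t["at"][:2]-np.array([.5267,.2716]);print(d@[np.cos(a),np.sin(a)],d@[-np.sin(a),np.cos(a)],t["at"][2],t["score"])
E
```

```text
clock: 9.4
position: [0.5122, 0.2706, 0.0639]
ee_rot: [0.999, 0.044, 0.001, -0.0]
ft_force: [1.3, -0.1, 4.4]
grip_width: 0.177
grasp_force: 79.3
-0.014601672084161998 0.00030714599643618876
0.07069507138221665 0.005675991742709362 0.0205 0.62
0.08569591839750013 -0.0050139375753012125 0.0177 0.45
0.08700661576070134 -0.026116830088463862 0.0152 0.4
0.08354330752977648 0.027912287025344387 0.0143 0.36
```

View pics/p1.png

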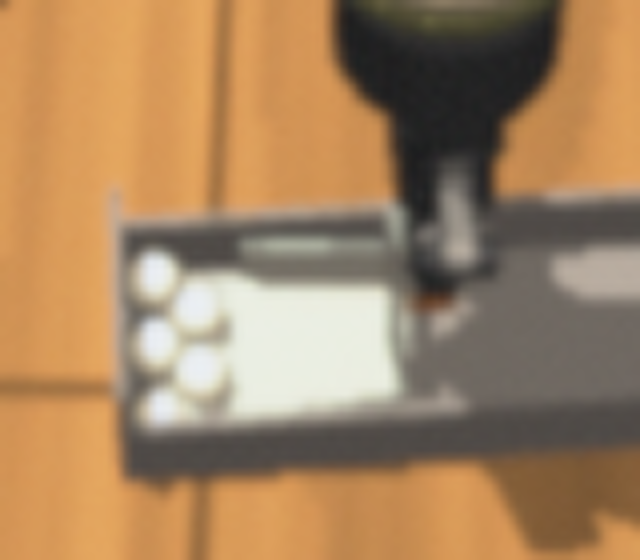

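```bash
python3 -m jog '{"offset":[[0.004,0.0004,0],[0.003,0.0003,0],[0.002,0.0002,0.001],[0.002,0.0002,0.002],[0.002,0.0002,0.003],[0.002,0.0002,0.003],[0.001,0,0.002],[0,0,0]],"yaw":[0,0,0,0,0,0,0,0],"jaw":[1,1,1,1,1,1,1,1]}' 80
cat > st.py <<'E'
from fs import *
import sys
c=manip.camera("side");save(c,sys.argv[1],(230,260,310,340),7)
o=manip.get_obs();a=.0899;d=np.array(o["position"])[:2]-[.5267,.2716];print(d@[np.cos(a),np.sin(a)],d@[-np.sin(a),np.cos(a)],o["position"],o["ft_force"])
fitscoop(c)
for t in manip.tip_of(c,"ball1"):
    d=t["at"][:2]-np.array([.5267,.2716]);print(np.array([d@[np.cos(a),np.sin(a)],d@[-np.sin(a),np.cos(a)],t["at"][2],t["score"]]))
E
python3 st.py p2.png
```

```text
clock: 10.17
position: [0.5263, 0.2713, 0.0735]
ee_rot: [0.999, 0.044, -0.001, 0.0]
ft_force: [-5.7, 0.2, -1.4]
grip_width: 0.179
grasp_force: 78.6
-0.0005197920755785007 -0.00025891349575994806 [0.5262 0.2713 0.0734] [-5.0404 -0.7888  0.1751]
tool yaw 5.055905516452131 scoop yaw,pitch [-10.3714 -17.0414] [] iou -0.7116968698517299 score 0.76
[0.0829 0.0286 0.0257 0.61  ]
[ 0.084  -0.0274  0.0218  0.58  ]
[ 0.0864 -0.0053  0.0278  0.56  ]
[0.0691 0.0073 0.0329 0.39  ]
[ 0.0699 -0.0194  0.0232  0.38  ]
```

```bash
python3 -m jog '{"offset":[[-0.0005,0,0],[0,0,0],[-0.0013,-0.0001,-0.0018],[-0.0013,-0.0001,-0.0018],[-0.0013,-0.0001,-0.0018],[-0.0013,-0.0001,-0.0018],[-0.0013,-0.0001,-0.0018],[0,0,0],[0,0,0]],"yaw":[0,0,0,0,0,0,0,0,0],"jaw":[1,1,1,1,1,1,1,1,1]}' 20
python3 st.py p3.png
```

```text
clock: 11.07
position: [0.521, 0.2719, 0.0663]
ee_rot: [0.999, 0.044, 0.001, -0.001]
ft_force: [-5.2, -0.9, 8.9]
grip_width: 0.181
grasp_force: 80.1
-0.005616291991578068 0.0008295848202818436 [0.521  0.2719 0.0663] [-4.7652 -1.0802  9.386 ]
tool yaw 5.080034862081701 scoop yaw,pitch [-15.6174 -15.5849] [] iou -0.6986301369863014 score 0.63
[ 0.0797 -0.0015  0.0221  0.61  ]
[0.0794 0.0302 0.0204 0.58  ]
[0.0675 0.0076 0.0286 0.54  ]
[ 0.0648 -0.02    0.0187  0.42  ]
```

View pics/p3.png

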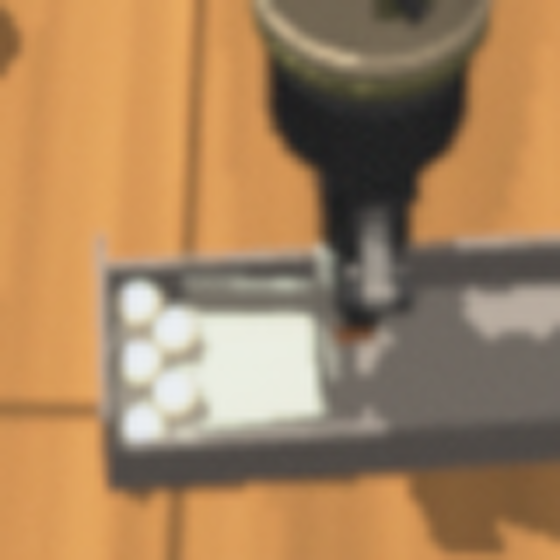

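```bash
python3 -m jog '{"offset":[[0,0,0],[0,0,0],[0,0,0]],"yaw":[0,0,0],"jaw":[0.97,0.96,0.96]}' 20
python3 st.py p4.png
```

```text
clock: 11.47
position: [0.521, 0.2719, 0.0662]
ee_rot: [0.999, 0.044, 0.001, -0.001]
ft_force: [-4.8, -1.0, 8.4]
grip_width: 0.176
grasp_force: 80.1
-0.005588170549123341 0.0007904187446763833 [0.5211 0.2719 0.0663] [-5.4591 -1.4026  8.6076]
tool yaw 5.0774042012842955 scoop yaw,pitch [-15.2682 -15.6069] [] iou -0.6747404844290658 score 0.61
[ 0.0824 -0.0021  0.0227  0.51  ]
[0.0646 0.0079 0.0245 0.47  ]
[ 0.0837 -0.0299  0.0182  0.45  ]
[0.0808 0.0285 0.0192 0.36  ]
[ 0.0671 -0.0164  0.0205  0.35  ]
```

```bash
python3 -m jog '{"offset":[[0,0,0],[0,0,0],[0,0,0],[0,0,0]],"yaw":[0,0,0,0],"jaw":[0.81,0.81,1,1]}' 20
python3 st.py p4.png
```

```text
clock: 11.95
position: [0.521, 0.2713, 0.0653]
ee_rot: [0.999, 0.044, 0.001, -0.0]
ft_force: [0.6, 1.1, 3.2]
grip_width: 0.185
grasp_force: 20.1
-0.0057374018977488445 0.0002531434972393384 [0.521  0.2713 0.0653] [0.5311 2.396  3.4172]
tool yaw 5.049403028046211 scoop yaw,pitch [-6.882  -0.4079] [] iou -0.6025280898876404 score 0.59
[ 0.0693 -0.0045  0.0229  0.6   ]
[0.0548 0.0083 0.0254 0.58  ]
[ 0.0746 -0.0309  0.0195  0.53  ]
[0.069  0.031  0.0193 0.49  ]
[ 0.0572 -0.0183  0.0173  0.35  ]
```

View pics/p4.png

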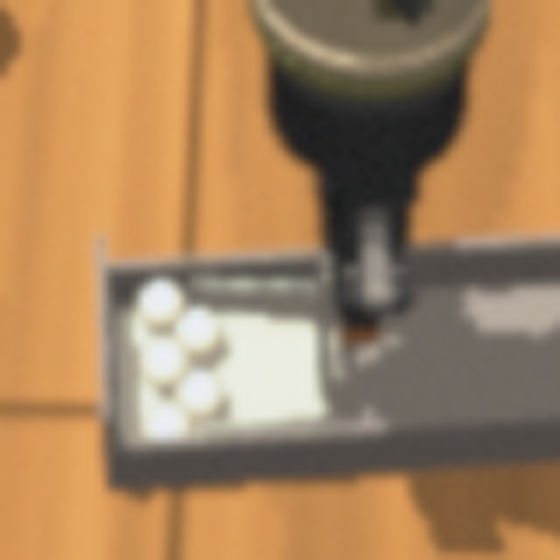

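```bash
python3 -m jog '{"offset":[[0,0,0],[0,0,0],[0,0,0],[0,0,0],[0,0,0],[0,0,0]],"yaw":[0,0,0,0,0,0],"jaw":[1,1,1,1,1,1]}' 60
python3 st.py p5.png
```

```text
clock: 12.6
position: [0.5209, 0.2713, 0.0653]
ee_rot: [0.999, 0.044, 0.001, -0.0]
ft_force: [1.7, 0.8, 5.7]
grip_width: 0.178
grasp_force: 58.3
-0.005816669233299799 0.00026327269176875756 [0.5209 0.2713 0.0654] [1.5789 1.5041 4.3721]
tool yaw 5.054542661176973 scoop yaw,pitch [-3.5135 -0.1113] [] iou -0.6115007012622721 score 0.68
[ 0.0733 -0.029   0.0186  0.53  ]
[ 0.0185 -0.0215  0.0171  0.53  ]
[0.0149 0.0079 0.0208 0.53  ]
[0.0643 0.0262 0.0184 0.47  ]
[ 0.0352 -0.0038  0.0218  0.41  ]
```

View pics/p5.png

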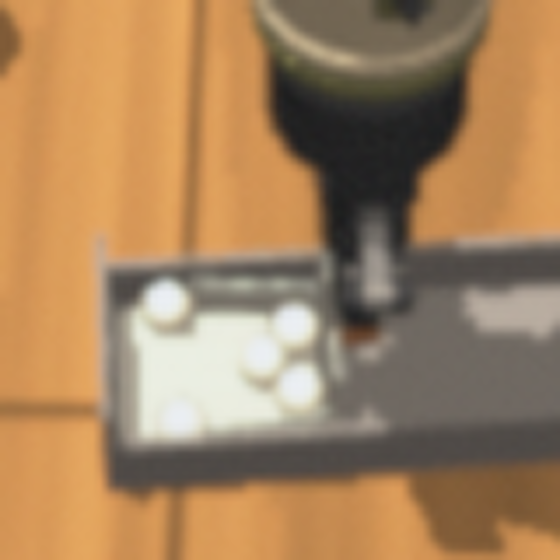

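```bash
python3 -m jog '{"offset":[[0,0,0.001],[0,0,0.001],[-0.001,-0.0001,0.001],[-0.002,-0.0002,0.001],[-0.003,-0.0003,0.001],[-0.004,-0.0004,0],[-0.005,-0.0004,0],[-0.006,-0.0005,0],[-0.006,-0.0005,0],[-0.006,-0.0005,0],[-0.006,-0.0005,0],[-0.006,-0.0005,0],[-0.006,-0.0005,0],[-0.006,-0.0005,0],[-0.006,-0.0005,0],[-0.006,-0.0005,0],[-0.006,-0.0005,0],[-0.005,-0.0005,0],[-0.003,-0.0003,0],[0,0,0]],"yaw":[0,0,0,0,0,0,0,0,0,0,0,0,0,0,0,0,0,0,0,0],"jaw":[1,1,1,1,1,1,1,1,1,1,1,1,1,1,1,1,1,1,1,1]}' 60
sed -i 's/(230,260,310,340)/(230,240,320,340)/;s/,7)/,6)/' st.py; python3 st.py p6.png
```

```text
clock: 14.42
position: [0.4366, 0.2637, 0.0699]
ee_rot: [0.999, 0.044, 0.0, 0.0]
ft_force: [1.0, -0.3, -2.1]
grip_width: 0.178
grasp_force: 58.4
-0.08992508264696147 0.00020651727598620245 [0.4371 0.2637 0.0699] [ 0.0559  1.0495 -1.2801]
tool yaw 5.064605280270383 scoop yaw,pitch [-2.8115  0.4192] [] iou -0.632088520055325 score 0.77
[-0.094  -0.0036  0.087   0.5   ]
[-0.0534 -0.001   0.0252  0.49  ]
[-0.066  -0.0186  0.0196  0.46  ]
[-0.0269  0.0239  0.0216  0.42  ]
[-0.0135 -0.0271  0.0243  0.4   ]
[-0.0708  0.0089  0.0243  0.35  ]
```

View pics/p6.png

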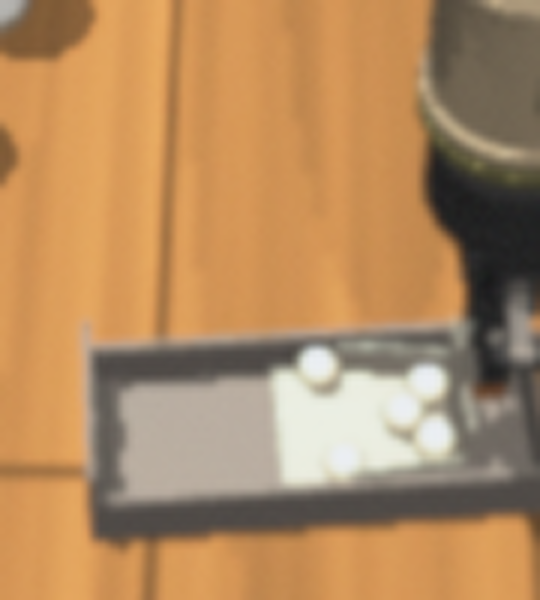

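```bash
python3 -m jog '{"offset":[[-0.001,-0.0001,0],[-0.002,-0.0002,0],[-0.003,-0.0003,0],[-0.004,-0.0004,0],[-0.005,-0.0004,0],[-0.005,-0.0004,0],[-0.004,-0.0004,0],[-0.004,-0.0004,0],[-0.004,-0.0003,0],[-0.003,-0.0003,0],[-0.003,-0.0003,0],[0,0,0]],"yaw":[0,0,0,0,0,0,0,0,0,0,0,0],"jaw":[1,1,1,1,1,1,1,1,1,1,1,1]}' 60
python3 st.py p7.png
```

```text
clock: 15.57
position: [0.4003, 0.2604, 0.0703]
ee_rot: [0.999, 0.044, 0.001, -0.0]
ft_force: [3.8, 0.7, -3.5]
grip_width: 0.179
grasp_force: 59.0
-0.12695541376251776 0.00017493852893863023 [0.4002 0.2604 0.0703] [ 3.9893  1.0544 -2.5684]
tool yaw 5.037708084297028 scoop yaw,pitch [2.9603 1.2351] [] iou -0.6929133858267716 score 0.84
[-0.0898  0.0214  0.0201  0.56  ]
[-0.1293 -0.005   0.0891  0.49  ]
[-0.0498 -0.028   0.0228  0.47  ]
[-0.0889 -0.0037  0.0268  0.45  ]
[-0.1058 -0.022   0.0224  0.37  ]
[-0.1047  0.0105  0.0286  0.35  ]
```

```bash
python3 -m jog '{"offset":[[-0.002,-0.0002,0],[-0.002,-0.0002,0],[-0.002,-0.0002,0],[-0.002,-0.0002,0],[-0.002,-0.0002,0],[0,0,0]],"yaw":[0,0,0,0,0,0],"jaw":[1,1,1,1,1,1]}' 60
python3 st.py p7.png
```

```text
clock: 16.22
position: [0.3913, 0.2596, 0.0706]
ee_rot: [0.999, 0.044, 0.002, -0.001]
ft_force: [9.2, 0.9, -3.2]
grip_width: 0.18
grasp_force: 59.0
-0.1359854663055954 0.00017197337553698754 [0.3912 0.2596 0.0706] [ 9.1186  0.2463 -2.1425]
tool yaw 5.015999307434736 scoop yaw,pitch [4.1509 8.7296] [] iou -0.7032418952618454 score 0.76
[-0.0515 -0.0251  0.0334  0.6   ]
[-0.0896 -0.0051  0.0297  0.48  ]
[-0.1053 -0.0221  0.0227  0.44  ]
[-0.0887  0.0232  0.0278  0.42  ]
[-0.1043  0.0092  0.0279  0.41  ]
```

```bash
python3 -m jog '{"offset":[[0.001,0,0],[0.001,0,0],[0.0,-0.003,0],[0,0,0],[0,0.003,0],[0,-0.003,0],[0,0,0],[0,0.003,0],[0,0,0],[0,0,0],[0,0,0]],"yaw":[0,0,0,0,0,0,0,0,0,0,0],"jaw":[1,1,1,1,1,1,1,1,1,1,1]}' 60
python3 st.py p8.png
```

```text
clock: 17.28
position: [0.3917, 0.2592, 0.07]
ee_rot: [0.999, 0.044, 0.0, -0.0]
ft_force: [4.8, -0.5, -2.5]
grip_width: 0.179
grasp_force: 59.2
-0.13548781155304607 -0.00019965583990554266 [0.3918 0.2592 0.07  ] [ 5.6365  0.8459 -0.8099]
tool yaw 5.046986270980577 scoop yaw,pitch [7.2493 9.9104] [] iou -0.7253433208489388 score 0.91
[-0.1017  0.0094  0.0284  0.53  ]
[-0.0844  0.0205  0.0268  0.5   ]
[-0.102  -0.021   0.0214  0.4   ]
[-0.081  -0.0209  0.0259  0.39  ]
[-0.0878 -0.0062  0.031   0.38  ]
```

```bash
python3 -m jog '{"offset":[[0.001,0,0.001],[0.001,0,0.002],[0.001,0,0.004],[0,0,0.006],[0,0,0.01],[0,0,0.014],[0,0,0.016],[0,0,0.018],[0,0,0.018],[0,0,0.018],[0,0,0.015],[0,0,0.012],[0,0,0.01],[0,0,0.007],[0,0,0.004],[0,0,0.002],[0,0,0]],"yaw":[0,0,0,0,0,0,0,0,0,0,0,0,0,0,0,0,0],"jaw":[1,1,1,1,1,1,1,1,1,1,1,1,1,1,1,1,1]}' 60
python3 st.py p9.png; python3 -c "
from workcell import manip;print(manip.get_obs()['joint_pos'])"
```

```text
clock: 18.85
position: [0.3941, 0.2592, 0.2268]
ee_rot: [0.999, 0.044, -0.0, 0.0]
ft_force: [0.1, -0.5, -1.0]
grip_width: 0.179
grasp_force: 59.2
-0.13323708989610056 -0.00048709758377918355 [0.394  0.2592 0.2264] [-0.0732 -1.243  -2.186 ]
tool yaw 5.053877060355397 scoop yaw,pitch [9.0503 9.6668] [] iou -0.7261538461538461 score 0.78
[-0.0792 -0.02    0.1801  0.56  ]
[-0.0986 -0.0186  0.1799  0.56  ]
[-0.0831  0.0219  0.1842  0.5   ]
[-0.1014  0.0082  0.1881  0.46  ]
[-0.0891 -0.0045  0.1896  0.44  ]
[ 0.27806261  0.06338033 -0.97203861  1.81517485  0.05408504  1.29204203
 -2.19054034]
```

```bash
python3 -m jog '{"offset":[[0.002,-0.005,0.002],[0.004,-0.01,0.002],[0.006,-0.015,0.002],[0.007,-0.02,0.002],[0.008,-0.024,0.002],[0.008,-0.026,0.002],[0.008,-0.026,0.002],[0.006,-0.026,0.002],[0.004,-0.026,0.002],[0.003,-0.024,0.002],[0.002,-0.02,0],[0.001,-0.015,0],[0.001,-0.01,0],[0,-0.006,0],[0,-0.003,0],[0,0,0],[0,0,0]],"yaw":[0.8,0.8,0.8,0.8,0.8,0.8,0.8,0.8,0.8,0.8,0.8,0.8,0.8,0.8,0.8,0,0],"jaw":[1,1,1,1,1,1,1,1,1,1,1,1,1,1,1,1,1]}' 60
cat > sb.py <<'E'
from fs import *
c=manip.camera("side");o=manip.get_obs();print(o["position"],o["joint_pos"])
g,x=fitscoop(c)
for t in manip.tip_of(c,"ball1"):
    p=(np.array(t["at"])-g)@R.from_euler("zy",[x[0],-x[1]]).as_matrix()+[-.0525,0,.078]
    a=np.radians(-13.3);d=np.array(t["at"])[:2]-[.567,-.246];print("scoop",p,"chute",np.array([d@[np.cos(a),np.sin(a)],d@[-np.sin(a),np.cos(a)],t["at"][2],t["score"]]))
E
python3 sb.py
```

```text
clock: 20.42
position: [0.4541, 0.0037, 0.2466]
ee_rot: [0.989, 0.148, -0.0, -0.0]
ft_force: [-0.4, -0.1, -1.8]
grip_width: 0.177
grasp_force: 59.2
[0.4541 0.0039 0.2467] [ 0.5917 -0.0265 -0.6782  1.8331 -0.0173  1.3294 -1.3549]
tool yaw 17.08132159267297 scoop yaw,pitch [22.1003  8.1803] [] iou -0.6837016574585635 score 0.69
scoop [-0.0088 -0.022   0.0068] chute [-0.1096  0.2269  0.2018  0.46  ]
scoop [-0.0169 -0.0048  0.0119] chute [-0.1267  0.2361  0.2049  0.42  ]
scoop [-0.0298  0.0096  0.0157] chute [-0.146   0.2403  0.2062  0.35  ]
```

```bash
python3 -m jog '{"offset":[[0,-0.005,0],[0,-0.01,0],[-0.001,-0.015,0],[-0.001,-0.02,0],[-0.002,-0.024,0],[-0.003,-0.026,0],[-0.004,-0.026,0],[-0.005,-0.026,0],[-0.006,-0.026,0],[-0.008,-0.026,0],[-0.01,-0.026,0],[-0.012,-0.026,0],[-0.014,-0.024,0],[-0.014,-0.02,0],[-0.013,-0.016,0],[-0.012,-0.012,0],[-0.009,-0.008,0],[-0.007,-0.005,0],[-0.004,-0.003,0],[0,0,0]],"yaw":[1,1,1,1,1,1,1,1,1,1,1,1,1,1,1,1,1,1,0,0],"jaw":[1,1,1,1,1,1,1,1,1,1,1,1,1,1,1,1,1,1,1,1]}' 60
python3 sb.py
```

```text
clock: 22.23
position: [0.3287, -0.3412, 0.2468]
ee_rot: [0.954, 0.3, -0.0, 0.0]
ft_force: [0.1, 0.4, -1.5]
grip_width: 0.174
grasp_force: 59.2
[ 0.3294 -0.3406  0.2469] [ 0.9805  0.0036 -0.2737  1.808   0.001   1.3299 -0.2533]
tool yaw 35.006449454268726 scoop yaw,pitch [28.9165  0.3301] [] iou -0.6391752577319587 score 0.78
scoop [ 0.0037 -0.0154  0.0152] chute [-0.1572 -0.1203  0.2031  0.57  ]
scoop [-0.007   0.0022  0.017 ] chute [-0.1769 -0.1145  0.2048  0.5   ]
```

```bash
python3 -m jog '{"offset":[[0,0,-0.003],[0,0,-0.004],[0,0,-0.003],[0,0,0],[0.01,0.007,0],[0.0213,0.0149,0],[0.032,0.0224,0],[0.032,0.0224,0],[-0.033,-0.0231,0],[-0.033,-0.0231,0],[-0.0205,-0.0144,0],[-0.009,-0.0063,0],[0,0,0],[0,0,0],[0,0,0]],"yaw":[0,0,0,0,0,0,0,0,0,0,0,0,0,0,0],"jaw":[1,1,1,1,1,1,1,1,1,1,1,1,1,1,1]}' 60
python3 - <<'E'
from h import *
o=manip.get_obs();print(o["position"])
a=np.radians(-13.3)
ims=[]
for n,cr in(("side",(225,125,345,225)),("top",(310,160,430,310))):
    c=manip.camera(n);f=c["frame"][cr[1]:cr[3],cr[0]:cr[2]];ims.append(cv2.resize(f,(400,int(400*f.shape[0]/f.shape[1])),interpolation=2))
    for t in manip.tip_of(c,"ball1"):
        d=np.array(t["at"])[:2]-[.567,-.246];print(n,np.round(t["at"],3),"chute",np.array([d@[np.cos(a),np.sin(a)],d@[-np.sin(a),np.cos(a)]]).round(3),t["score"])
H=max(i.shape[0] for i in ims);im=np.hstack([np.pad(i,((0,H-i.shape[0]),(0,0),(0,0))) for i in ims]);cv2.imwrite("pics/d1.png",im[:600,:,::-1])
E
```

```text
clock: 23.63
position: [0.3303, -0.34, 0.2369]
ee_rot: [0.953, 0.302, 0.0, 0.0]
ft_force: [0.9, 0.1, -0.3]
grip_width: 0.179
grasp_force: 59.4
[ 0.33025396 -0.34004167  0.23694959]
side [ 0.486 -0.232  0.141] chute [-0.082 -0.005] 0.59
side [ 0.7   -0.008 -0.004] chute [0.074 0.262] 0.59
side [ 0.57  -0.25   0.237] chute [ 0.004 -0.003] 0.57
side [ 0.534 -0.236  0.126] chute [-0.034  0.003] 0.55
side [ 0.505 -0.228  0.132] chute [-0.064  0.003] 0.45
side [ 0.555 -0.239  0.122] chute [-0.014  0.004] 0.42
side [ 0.52  -0.249  0.134] chute [-0.045 -0.014] 0.39
top [ 0.492 -0.229  0.134] chute [-0.077 -0.001] 0.56
top [ 0.513 -0.231  0.128] chute [-0.056  0.002] 0.55
top [ 0.532 -0.234  0.124] chute [-0.037  0.004] 0.49
top [ 0.552 -0.246  0.122] chute [-0.014 -0.003] 0.36
top [ 0.525 -0.252  0.137] chute [-0.039 -0.015] 0.36
```

View pics/d1.png

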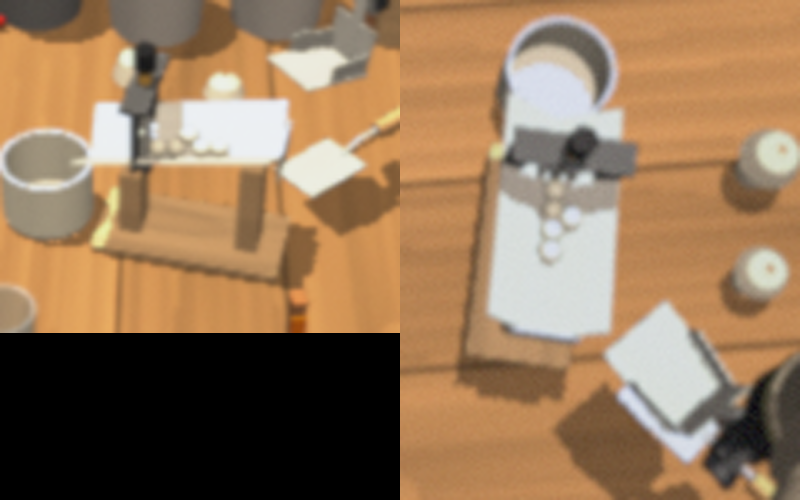

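```bash
python3 -m jog '{"offset":[[0,0,0.015],[0,0,0.015],[0.016,0.0288,0],[0.016,0.0288,0],[0.016,0.0288,0],[0.016,0.0288,0],[0.016,0.0288,0],[0.016,0.0288,0],[0.016,0.0288,0],[0.016,0.0288,0],[0.016,0.0288,0],[0.016,0.0288,0],[0.016,0.0288,0],[0.016,0.0288,0],[0,0,-0.04],[0,0,-0.04],[0,0,-0.04],[0,0,-0.04],[0,0,0],[0,0,0]],"yaw":[0,0,-2.2,-2.2,-2.2,-2.2,-2.2,-2.2,-2.2,-2.2,-2.2,-2.2,-2.2,-2,0,0,0,0,0,0],"jaw":[1,1,1,1,1,1,1,1,1,1,1,1,1,1,1,1,1,1,1,1]}' 60
python3 sb.py|head -2
```

```text
clock: 25.5
position: [0.52, 0.0053, 0.1062]
ee_rot: [0.997, 0.078, -0.002, -0.001]
ft_force: [0.7, 1.1, 0.3]
grip_width: 0.176
grasp_force: 59.3
[0.5217 0.0053 0.1083] [ 0.5054  0.287  -0.6827  1.8496  0.2039  1.0751 -1.6705]
tool yaw 8.893896383086647 scoop yaw,pitch [13.0887  6.8587] [] iou -0.8729096989966555 score 0.95
```

```bash
python3 -m jog '{"offset":[[0,0,-0.025],[0,0,-0.015],[0,0,-0.004],[0,0,-0.002],[0,0,-0.002],[0,0,0],[0,0,0]],"yaw":[0,0,0,0,0,0,0],"jaw":[1,1,1,1,1,1,1]}' 60
```

```text
clock: 26.23
position: [0.5218, 0.0047, 0.06]
ee_rot: [0.997, 0.077, 0.001, 0.0]
ft_force: [-0.3, 0.3, -1.4]
grip_width: 0.175
grasp_force: 59.5
```

```bash
python3 -m jog '{"offset":[[0,0,-0.0015],[0,0,-0.001],[0,0,-0.0005],[0,0,0]],"yaw":[0,0,0,0],"jaw":[1,1,1,1]}' 60
```

```text
clock: 26.57
position: [0.5221, 0.0047, 0.0592]
ee_rot: [0.997, 0.077, 0.001, 0.001]
ft_force: [-14.4, -1.5, 34.7]
grip_width: 0.178
grasp_force: 64.7
```

```bash
python3 -m jog '{"offset":[[0,0,0.002],[0,0,0],[0,0,0],[0,0,0],[0,0,0],[0,0,0],[0,0,0]],"yaw":[0,0,0,0,0,0,0],"jaw":[1,0.75,0.6,0.3,0,0,0]}' 60
python3 - <<'E'
from fs import *
c=manip.camera("side");fitscoop(c)
print([(np.round(t["at"],4),round(t["score"],2)) for k in("scoop_grip","scoop_lip","scoop") for t in manip.tip_of(c,k)])
E
```

```text
clock: 27.15
position: [0.5209, 0.0047, 0.0577]
ee_rot: [0.997, 0.077, -0.0, -0.0]
ft_force: [0.1, 0.4, 0.3]
grip_width: 0.937
grasp_force: 0.0
tool yaw 8.85459336168818 scoop yaw,pitch [20.8366 11.4661] [] iou -0.7668810289389068 score 0.86
[(array([ 0.4126, -0.0402,  0.0793]), 0.67), (array([ 0.8235, -0.04  ,  0.0773]), 0.6), (array([0.5328, 0.0071, 0.0831]), 0.56), (array([ 0.2869, -0.4151,  0.0027]), 0.3), (array([0.6279, 0.0198, 0.0002]), 0.88), (array([0.8484, 0.0555, 0.0015]), 0.88), (array([ 0.4039,  0.0532, -0.0008]), 0.84), (array([ 0.7001, -0.0066, -0.0019]), 0.35), (array([0.3988, 0.013 , 0.0013]), 0.85), (array([0.8335, 0.0119, 0.0026]), 0.78), (array([ 0.5868,  0.0168, -0.0056]), 0.68)]
```

```bash
python3 -m jog '{"offset":[[0,0,0.02],[0,0,0.04],[0,0,0.04],[0,0,0.04],[0,0,0.04],[0,0,0.04],[0,0,0.02],[0.0058,-0.0312,0],[0.0058,-0.0312,0],[0.0058,-0.0312,0],[0.0058,-0.0312,0],[0.0058,-0.0312,0],[0.0058,-0.0312,0],[0.0058,-0.0312,0],[0.0058,-0.0312,0],[0,0,0],[0,0,0]],"yaw":[0,0,0,0,0,0,0,0,0,0,0,0,0,0,0,0,0],"jaw":[0,0,0,0,0,0,0,0,0,0,0,0,0,0,0,0,0]}' 60
python3 - <<'E'
from fs import *
for n in("side","top"):
    c=manip.camera(n)
    print(n,[(k,np.round(t["at"],4),round(t["score"],2)) for k in("scoop_grip","scoop_lip","knob_grip","gate_pin") for t in manip.tip_of(c,k) if .45<t["at"][0]<.7])
    b=max(manip.masks_of(c,"scoop"),key=lambda d:-abs(np.argwhere(d["region"])[:,::-1].mean(0)-proj(c,[.586,.017,.01])[0]).sum())["region"]
    def cost(x):
        m=np.zeros((420,560),np.uint8)
        for P in PARTS+[box(-.0625,-.0425,-.008,.008,.036,.1)]:
            cv2.fillConvexPoly(m,cv2.convexHull((proj(c,pose(P,[x[0],x[1],.078+x[4]],x[2],x[3]))*16).astype(np.float32)).round().astype(np.int32),1,shift=4)
        return -(b&(m>0)).sum()/(b|(m>0)).sum()
    for f in(0,1):
        r=minimize(cost,[.533,.007,.15,0,0],method="Nelder-Mead",options=dict(initial_simplex=np.array([[.533,.007,.15,0,0]]*6)+np.vstack([np.zeros(5),np.diag([.006,.006,.08,.1*f+1e-9,.004*f+1e-9])])));print(n,f,r.x,r.fun)
E
```

```text
clock: 28.82
position: [0.567, -0.247, 0.2969]
ee_rot: [0.997, 0.076, -0.001, -0.0]
ft_force: [0.2, 1.5, 0.3]
grip_width: 1.002
grasp_force: 0.0
side [('scoop_grip', array([0.5364, 0.0052, 0.0824]), 0.95), ('scoop_lip', array([ 0.6303,  0.0216, -0.0028]), 0.97), ('scoop_lip', array([ 0.5687, -0.2458,  0.2349]), 0.26), ('knob_grip', array([ 0.5668, -0.2458,  0.2391]), 0.61), ('gate_pin', array([ 0.5686, -0.2432,  0.1056]), 0.63), ('gate_pin', array([ 0.5562, -0.2365,  0.1182]), 0.5)]
side 0 [0.5389 0.0121 0.086  0.     0.    ] -0.9292307692307692
side 1 [ 0.5395  0.0115  0.117  -0.0175  0.0002] -0.9295558958652373
top [('scoop_grip', array([0.5314, 0.0065, 0.0758]), 0.71), ('scoop_grip', array([ 0.5324, -0.2322,  0.1259]), 0.65), ('scoop_lip', array([ 0.6308,  0.0191, -0.0026]), 0.95), ('scoop_lip', array([ 0.4938, -0.2283,  0.1359]), 0.61), ('knob_grip', array([ 0.523 ,  0.4766, -0.0002]), 0.52), ('knob_grip', array([ 0.5677, -0.2432,  0.2335]), 0.4), ('gate_pin', array([ 0.5687, -0.2421,  0.1003]), 0.6)]
top 0 [ 0.5377  0.0081  0.1528 -0.      0.    ] -0.8954983922829582
top 1 [ 0.5381  0.0071  0.1573 -0.0215  0.0017] -0.9101123595505618
```

```bash
python3 -m jog '{"offset":[[0,0.002,-0.03],[0,0,-0.03],[0,0,-0.012],[0,0,-0.004],[0,0,0],[0,0,0],[0,0,0],[0,0,0],[0,0,0],[0,0,0],[0,0,0]],"yaw":[0,0,0,0,0,0,0,0,0,0,0],"jaw":[0,0,0,0,0,1,1,1,1,1,1]}' 90
```

```text
clock: 30.33
position: [0.5677, -0.2435, 0.2229]
ee_rot: [0.997, 0.077, 0.001, 0.001]
ft_force: [-0.0, -2.4, 5.9]
grip_width: 0.249
grasp_force: 88.0
```

```bash
python3 -m jog '{"offset":[[0,0,0.004],[0,0,0.008],[0,0,0.01],[0,0,0.01],[0,0,0.01],[0,0,0.006],[0,0,0],[0,0,0],[0,0,0],[0,0,0],[0,0,0],[0,0,0],[0,0,0]],"yaw":[0,0,0,0,0,0,0,0,0,0,0,0,0],"jaw":[1,1,1,1,1,1,1,1,1,1,1,1,1]}' 90
cat > e.py <<'E'
from h import *
o=manip.get_obs();print(o["position"],o["ft_force"])
for n in("side","top"):
    c=manip.camera(n)
    for k in("ball1","gate_pin","knob_grip"):
        print(n,k,[(np.round(t["at"],3).tolist(),round(t["score"],2)) for t in manip.tip_of(c,k)])
E
python3 e.py
```

```text
clock: 31.42
position: [0.5676, -0.2434, 0.2688]
ee_rot: [0.997, 0.077, -0.0, 0.0]
ft_force: [6.0, -4.0, -7.5]
grip_width: 0.247
grasp_force: 88.9
[ 0.56756133 -0.2434253   0.26877187] [ 6.01898691 -3.98904105 -7.47403389]
side ball1 [([0.651, -0.267, 0.081], 0.34)]
side gate_pin [([0.526, 0.27, 0.003], 0.68)]
side knob_grip [([0.57, -0.244, 0.283], 0.49)]
top ball1 [([0.673, -0.268, 0.024], 0.58), ([0.694, -0.274, 0.013], 0.53), ([0.712, -0.281, 0.014], 0.49)]
top gate_pin [([0.57, -0.244, 0.148], 0.39)]
top knob_grip [([0.57, -0.245, 0.281], 0.52)]
```

```bash
python3 -m jog '{"offset":[[0,0,0.001],[0,0,0],[0,0,0],[0,0,0],[0,0,0],[0,0,0],[0,0,0],[0,0,0],[0,0,0],[0,0,0],[0,0,0],[0,0,0]],"yaw":[0,0,0,0,0,0,0,0,0,0,0,0],"jaw":[1,1,1,1,1,1,1,1,1,1,1,1]}' 90; python3 e.py; python3 - <<'E'
from h import *
for n in("top","side"):
    c=manip.camera(n);ps=np.array([[.567+x*.973,-.246-x*.23,.107-x*.2126+.01] for x in np.arange(-.14,.06,.01)])
    print(n,[c["frame"][int(v),int(u)].tolist() for u,v in proj(c,ps)])
    print([(np.argwhere(d["region"])[:,::-1].mean(0).round(),d["region"].sum(),round(d["score"],2)) for d in manip.masks_of(c,"ball1")])
    if n=="top": save(c,"f.png",(320,160,400,260),6)
E
```

```text
clock: 32.82
position: [0.5675, -0.2434, 0.2698]
ee_rot: [0.997, 0.077, -0.0, 0.0]
ft_force: [5.5, -4.2, -7.7]
grip_width: 0.252
grasp_force: 88.8
[ 0.56754722 -0.24344829  0.26975541] [ 5.46763487 -4.17487143 -7.74865593]
side ball1 []
side gate_pin []
side knob_grip [([0.568, -0.245, 0.284], 0.53), ([0.521, 0.479, -0.0], 0.42)]
top ball1 [([0.696, -0.273, 0.014], 0.52), ([0.711, -0.281, 0.015], 0.5), ([0.676, -0.269, 0.023], 0.37)]
top gate_pin [([0.568, -0.243, 0.15], 0.39), ([0.72, 0.094, 0.005], 0.34)]
top knob_grip [([0.566, -0.246, 0.28], 0.35)]
top [[162, 151, 141], [162, 152, 139], [160, 149, 137], [159, 149, 136], [161, 151, 139], [161, 148, 138], [158, 147, 136], [159, 148, 138], [161, 153, 141], [160, 149, 136], [160, 149, 137], [158, 145, 134], [166, 155, 145], [184, 190, 187], [133, 136, 134], [103, 100, 95], [107, 104, 102], [73, 71, 70], [35, 30, 32], [45, 42, 43]]
[]
side [[208, 194, 171], [208, 193, 171], [207, 193, 170], [208, 194, 170], [207, 193, 169], [207, 192, 170], [207, 192, 169], [207, 192, 170], [208, 193, 171], [208, 193, 170], [208, 192, 170], [209, 194, 170], [209, 195, 173], [234, 237, 239], [234, 238, 241], [82, 83, 84], [233, 237, 239], [236, 240, 241], [237, 240, 241], [236, 239, 240]]
[]
```

```bash
python3 -c "
from workcell import manip;print(manip.hand_in())"
```

```text
the job is handed in; nothing more can be done
None
```

I handed the job in at about 33 s with the gripper still holding the knob up by about 47 mm and the scoop upright on the table; all five balls were scooped and tipped behind the closed pin, three are visible in the jar, and the other two are most likely hidden under the chute's end, which I could not confirm.

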